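# Register a talisman printing block against its two pins and end stop

### The arm

A 6-joint arm with a two-finger parallel gripper is mounted at the origin on the work surface. World frame = base frame: x ahead of the robot, y to its left, z up, the work surface at z = 0. Lengths are in mm, angles in rad, forces in N, time in s.
With the tool pointing down it reaches from about 275 to 1000 mm from the base axis. Payload 8.4 kg.
Tool frame: the origin (TCP) lies at the very end of the fingers, on their centre line; the grasp point (between the pads) lies behind it (r.grip_point_offset is the x of the grasp point in the tool frame, in mm); x points along the fingers, z is the direction in which the jaws open and shut, and the axes are right-handed (so a half turn about x gives the same grasp; the last joint's range is limited). The gripper opens to 85 mm and grips with 20 to 120 N. Pads are 22 mm wide; open, the fingers measure 114 mm over their backs; the gripper's body (76 mm by 85 mm) begins 54 mm behind the grasp point. The pads swing forward as they close: fully open they stand 13 mm farther back than shut.
Start: joints at [-1.272, 0.353, 1.633, -0, 1.155, -0.002], TCP at [185.176, -596.94, 231.281] pointing down, gripper open.
Joint ranges: [-2.63, 2.63], [-0.92, 2.1], [0.06, 2.66], [-1.3, 4.44], [0, 2.69], [-3.02, 3.02]. Speed limits (rad/s): [2.22, 2.22, 2.79, 3.14, 3.14, 3.14].

### API

Orientations are given as [roll, pitch, yaw] about the fixed x, y, z axes, in that order (R = Rz(yaw) Ry(pitch) Rx(roll)).
In Python, from rig import r, vision, order gives the robot as it stands. The module is installed in compiled form; this text tells all that it offers.
- The arm moves only by the tool step_arm, never from a script. Its argument "rows" is a list of rows, each a list of 7 numbers: the shift along the world's x, y, z in mm, then the turn, a rotation vector about the world's x, y, z in rad, then the finger opening in mm, from 0 to 85.4. A call has exactly 8 rows; each row is the pose to reach, as a shift and turn from the pose measured when the call began; what a row does not reach only later rows make up. A row lasts 1/8 s, in which the tool goes at most 62.5 mm and 10.7 degrees, less where a joint would pass 70% of its speed; a pose out of reach is approached as far as the arm can. A call with a gripper value outside its range is refused whole. The fingers move at their own pace and stop on an object; "force" is the grip in N (left out, the last holds). Time passes only in rows, so rows that repeat a pose let the fingers close, or fill a call up. It gives the time, the measured TCP pose, the force and the opening at its end, in the units of the state.
- r.sense(): the state, without advancing time (a new reading comes with each control period).
- vision.grab_frame(name): name is "side" or "top"; returns (picture, depth): 400x640x3 uint8, red, green, blue; 400x640 float32, mm along the optical axis (not along the pixel's ray), 0 where there is no reading.
- vision.camera_info(name): a dict with "K" (3x3 intrinsics, pixels), "distortion" ([k1, k2, p1, p2, k3] as OpenCV has them; the pictures are not rectified), "origin" and "attitude" of the camera in the world. Camera axes: x right, y down, z forward; pixel columns grow to the right and rows downward; lengths in mm; the calibration is good to about 2 mm. A picture is of the moment at which its call begins. camera_info takes no time and is no camera call.
- order.sign_off(): hands the job in, once; it reports no verdict.
The state is a dict: "clock": time; "qpos": joint angles; "qvel": joint speeds; "joint_efforts": joint torques, N m; "eef_pos": TCP position; "tcp_rot": TCP orientation; "contact_force": force on the tool from outside, world axes, zero at the start; "wrist_torque": the same for the moment, N m; "opening": opening from 0.0 (shut) to 1.0 (fully open).
Only numpy, scipy, OpenCV 4.12 (cv2) and the standard library are available. Lean on these libraries where they do the work, as an engineer would, in place of code of your own. Each camera call takes 0.05 s, during which the arm holds its last target.

### The job

The carved printing block lies loose on the teak printing bed. Push it back square against both brass pins and keep it pressed there for a second, then slide it along the pins until its end meets the brass end stop and keep it pressed there for a second: feel for each contact, come up to it slowly and press steadily and gently, neither barely touching nor hard. Then swing the brass turn-button round in front of the block, fully past centre, to lock it, and leave the bell, the fish block and the cups as they stand.

Things in the scene. Friction and masses are not known exactly. Their poses are not given: they have to be found in the camera images.
- bed: printing bed: flat teak board 200 x 310 x 20 mm fixed on a red lacquered shelf 80 mm above the work surface. Origin on its underside, x towards the pins (away from the robot), y towards the end stop, z up; the board spans x -122 to +78, y -172 to +138 mm, top at z = 20 mm. In this frame the pins' axes are at x = 50, y = +42 and -68 mm. Its place and yaw (up to 17 degrees) differ each time
- pin_left: fixed upright brass pin, 10 mm diameter, 22 mm tall, the one nearer the end stop; origin at its foot, on the board's top. Press the block on the pins with 6 to 10 N in all, about midway between them, so that both share it
- pin_right: fixed upright brass pin, 10 mm diameter, 22 mm tall, the one farther from the end stop; origin at its foot, on the board's top
- stop: brass end stop, 18 mm high, 16 mm wide, screwed fast to the bed; its setting along the bed's y (nose at y = 86 to 102 mm) differs from time to time. Round nose (radius 8 mm) facing the block, towards the bed's -y. Origin at the foot of the nose's foremost point, on the board's top. Bring the block up to it slowly (about 10 mm/s) and press it on with 6 to 10 N
- stop_nose (a point): the foremost point of the end stop's nose, 12 mm above the board's top: the block's end face must touch here
- block: loose carved cherry printing block, 66 (x) x 180 (y) x 24 (z) mm, 0.17 kg, carved face up, origin at its centre, axes about the bed's. Starts 10 to 32 mm short of the pins, 15 to 55 mm short of the stop, up to 7 degrees askew. Home, its +x long face touches both pins, its +y end the stop. Slides with about 0.5 N. A steady 6 to 10 N seats it; over 18 N on a pin or the stop, even a knock, bruises it
- block_end (a point): centre of the block's +y end face, half-way up, 90 mm from the block's centre
- button_pivot (a point): the turn-button's pivot axis at the level of the board's top. In the bed's frame x = -74.8 mm, y = -40 mm. A boss of radius 10 mm, 13 mm high, surrounds it; the button's bar (14 mm wide, 12 mm high, lying on the board) runs from it to a spring-loaded round nose (radius 8 mm) centred 48 mm from the pivot, which gives 5 mm at 3 to 15 N
- button (a joint): brass turn-button's angle, rad, about the bed's z, counter-clockwise from above: 0 = parked along the bed's -y, clear of the block (starts at -0.35 to 0); 1.57 = pointing along the bed's +x, its nose pressing on the block's front; end of travel 1.66. It meets the seated block at about 1.27, then takes up to about 12 N on its post, and stays by itself once past 1.57
- button_post (a point): teak thumb post on the turn-button, upright, 12 mm diameter, standing 30 mm from the pivot, from 10 to 38 mm above the board's top; this point is 27 mm above the board's top. Push it sideways to turn the button
- bell: brass hand bell with a teak handle, 62 mm diameter, 101 mm tall, standing on its mouth; origin under it. Leave it alone
- fish: hollow rosewood fish block, 88 mm diameter, 82 mm tall; origin under it. Leave it alone
- cup_left: white porcelain offering cup, 56 mm diameter, 42 mm tall; origin under it. Leave it alone
- cup_right: white porcelain offering cup, 56 mm diameter, 42 mm tall; origin under it. Leave it alone
There are look-alikes about, which are no part of the job. Of the things that look like the block, the middle-sized one is meant.

How it is judged (in metres and radians):
On the way, in this order (a step that is already met when the one before it is completed fails the run):
1. the block is pressed against both pins at once, steadily (2 to 9 N on each for 0.5 s), with the turn-button still parked (contact force between block and pin_left between 2 and 9 N and contact force between block and pin_right between 2 and 9 N and value of joint button below 0.6 rad), for 0.5 s.
2. the block, still along the pins (within 3 mm and 2.3 degrees), is pressed steadily on the end stop (4.5 to 11 N for 0.5 s), the turn-button still parked (contact force between block and stop between 4.5 and 11 N and x of block in the frame of bed above 0.009 m and angle between the x axis of block and the x axis of bed, either way round below 0.04 rad and value of joint button below 0.6 rad), for 0.5 s.
3. the turn-button is turned past centre (over 1.57 rad) (value of joint button above 1.57 rad), for 0.1 s.
At the end, for the whole second after the job is handed in: The block lies flat and at rest, its long back face against both pins (centre within 1.5 mm of home, within 1.1 degrees of square) and its end within 1.5 mm of the end stop's nose, with the turn-button past centre (over 1.55 rad) holding it, and nothing is being touched (x of block in the frame of bed between 0.0105 and 0.0135 m and y of block_end in the frame of stop_nose between -0.0015 and 0.002 m and angle between the x axis of block and the x axis of bed, either way round below 0.02 rad and angle between block's own z axis and vertical below 0.03 rad and value of joint button above 1.55 rad and linear speed of block below 0.01 m/s).
It fails at once if more than 18 N between the block and a pin or the end stop (contact force between block and pin_left above 18 N or contact force between block and pin_right above 18 N or contact force between block and stop above 18 N).
It fails at once if the bell, the fish block or a cup moved by more than 10 mm or tipped (distance of any of bell, fish, cup_left, cup_right from where it was at the start of the episode above 0.01 m or angle between any of bell, fish, cup_left, cup_right's own z axis and vertical above 0.3 rad).
It also fails if it takes over 72 s, if anything falls off the work surface, if the arm or the gripper's body presses on something with over 40 N, if the wrist force passes 120 N, or if a joint passes its speed limit or range.

## Working session

There is one attempt and no reset: what is moved stays moved. The work goes in short steps, Python scripts to look and compute and a tool call to move; the robot and the scene stay as the last step left them, time stands still between calls to the robot, and variables do not carry over. Pictures are saved under pics/ and viewed, and the job is handed in when it is done.

Besides the shell and the picture viewer there is one more tool, called after ">>>" as name(argument=value, ...), one argument or row to a line, values as JSON. step_arm: Moves the arm, as the interface text tells. Its arguments: {"type":"object","properties":{"rows":{"type":"array"},"force":{"type":"number"}},"required":["rows"]}

```bash
mkdir -p pics; cat > h.py <<'E'
from rig import r, vision, order
import numpy as np, cv2, pickle
def snap(n,tag):
    p,d=vision.grab_frame(n); pickle.dump((p,d),open(f'{tag}.pkl','wb')); cv2.imwrite(f'pics/{tag}.png',p[:,:,::-1]); return p,d
def load(tag): return pickle.load(open(f'{tag}.pkl','rb'))
E
python3 - <<'E'
from h import *
print(r.sense())
for n in('side','top'):
    i=vision.camera_info(n); print(n,i); snap(n,n+'0')
print(r.sense()['clock'],r.grip_point_offset)
E
```

```text
{'clock': 0.0, 'qpos': array([-1.27240002e+00,  3.53633473e-01,  1.63412774e+00,  1.80333358e-05,
        1.15518521e+00, -2.37402624e-03]), 'qvel': array([-0.00057646,  0.00011418,  0.0003566 ,  0.00177866, -0.00014165,
        0.00124527]), 'joint_efforts': array([-1.53029268e-04, -6.05248404e+01, -3.42074311e+01, -3.18413877e-04,
        8.97241174e-03, -1.90954921e-05]), 'eef_pos': array([ 185.04383196, -596.49060643,  230.57357485]), 'tcp_rot': array([3.12703971, 1.56944245, 1.85700643]), 'contact_force': array([-1.24516362,  0.9790884 ,  0.14120228]), 'wrist_torque': array([ 0.01247725,  0.03755283, -0.02957711]), 'opening': 0.9984940601499551}
side {'K': array([[490.41768321,   0.        , 318.75250262],
       [  0.        , 490.41768321, 196.32720707],
       [  0.        ,   0.        ,   1.        ]]), 'distortion': array([0.05189971, 0.        , 0.        , 0.        , 0.        ]), 'origin': array([-74.62633001, 851.45267714, 780.34782649]), 'attitude': array([-2.14401493,  0.01582034, -2.57705288])}
top {'K': array([[368.12568366,   0.        , 317.20942061],
       [  0.        , 368.12568366, 200.19290855],
       [  0.        ,   0.        ,   1.        ]]), 'distortion': array([-0.06348721,  0.        ,  0.        ,  0.        ,  0.        ]), 'origin': array([ 408.27868262,  -11.59174662, 1001.03149237]), 'attitude': array([-3.08712854,  0.02764395, -1.56111843])}
0.1 -18.700000000000003
```

View pics/side0.png

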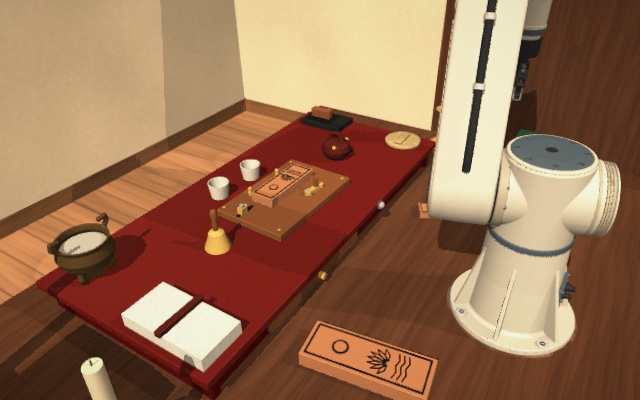

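View pics/top0.png

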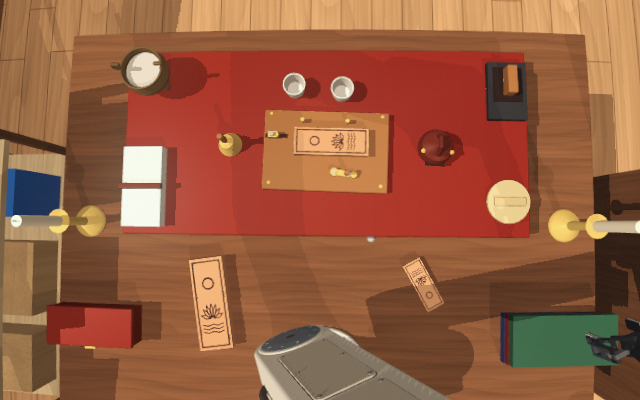

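Look-alikes of the block in the top view: the large one at (211,302), the small one at (423,284), and the middle-sized one on the bed at (331,141). I choose the one on the bed and check it in a close crop.

```bash
python3 - <<'E'
from h import *
p,d=load('top0'); 
c=p[95:205,250:410]; cv2.imwrite('pics/c1.png',cv2.resize(c,None,fx=5,fy=5,interpolation=cv2.INTER_CUBIC)[:,:,::-1])
p,d=load('side0'); 
c=p[150:250,200:360]; cv2.imwrite('pics/c2.png',cv2.resize(c,None,fx=5,fy=5,interpolation=cv2.INTER_CUBIC)[:,:,::-1])
E
```

```text
(no output)
```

View pics/c1.png

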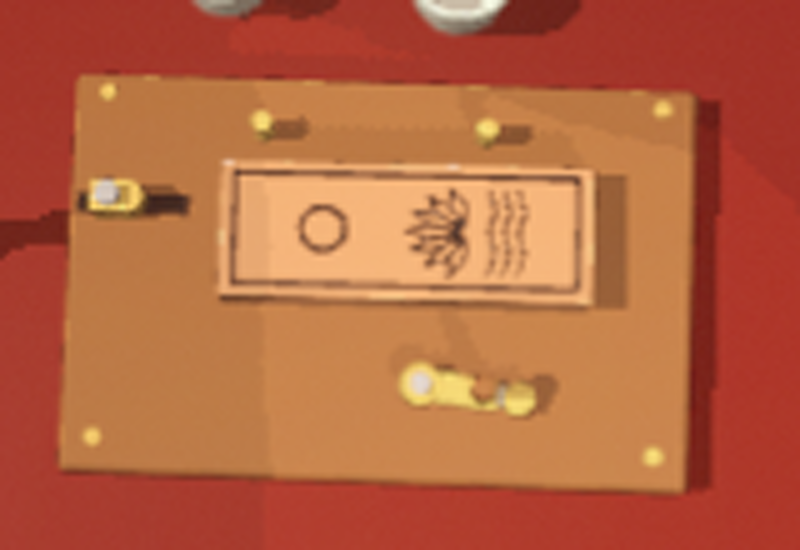

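View pics/c2.png

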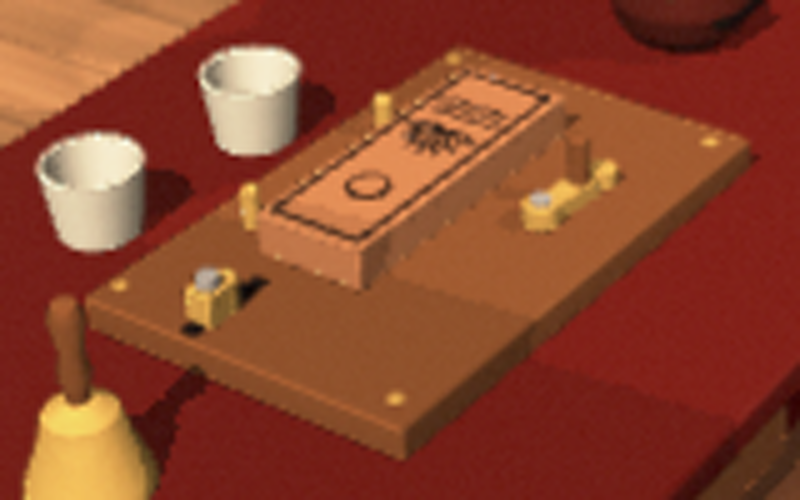

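```bash
cat >> h.py <<'E'
from scipy.spatial.transform import Rotation as R
from scipy.optimize import least_squares
CI={n:vision.camera_info(n) for n in('top','side')}
def proj(n,P,ci=None):
    c=CI[n]; Rc=R.from_euler('xyz',c['attitude']).as_matrix()
    q=(np.atleast_2d(P)-c['origin'])@Rc
    return cv2.projectPoints(q.reshape(-1,1,3),np.zeros(3),np.zeros(3),c['K'],c['distortion'])[0].reshape(-1,2)
def ray(n,uv):
    c=CI[n]; Rc=R.from_euler('xyz',c['attitude']).as_matrix()
    x=cv2.undistortPoints(np.array(uv,float).reshape(-1,1,2),c['K'],c['distortion']).reshape(-1,2)
    return c['origin'],np.c_[x,np.ones(len(x))]@Rc.T
def onz(n,uv,z):
    o,d=ray(n,uv); t=(z-o[2])/d[:,2]; return o+t[:,None]*d
def uncrop(uv,x0,y0,f): return (np.array(uv,float)+.5)/f-.5+[x0,y0]
E
cat > fit.py <<'E'
from h import *
B=np.array([[78,138,20],[78,-172,20],[-122,-172,20],[-122,138,20],[50,42,42],[50,-68,42]],float)
T=uncrop([[78,75],[695,95],[687,492],[60,468],[262,116],[488,123]],250,95,5)
S=uncrop([[88,298],[465,50],[750,148],[405,435],[250,187],[383,97]],200,150,5)
def W(p,Q): return Q@R.from_euler('z',p[2]).as_matrix().T+[p[0],p[1],p[3] if len(p)>3 else 80]
for nm in(['top'],['side'],['top','side']):
    f=lambda p: np.concatenate([(proj(n,W(p,B))-{'top':T,'side':S}[n]).ravel() for n in nm])
    s=least_squares(f,[480,-30,0]); print(nm,s.x,np.abs(s.fun).max(),np.degrees(s.x[2])); print(s.fun.reshape(-1,2).round(1).tolist())
p=s.x; np.save('bed.npy',p)
def tobed(w): return (w-[p[0],p[1],80])@R.from_euler('z',p[2]).as_matrix()
# block top z=124: corners
bt=onz('top',uncrop([[222,160],[596,170],[590,305],[218,297]],250,95,5),124)
print('block corners top',tobed(bt).round(1))
print('block bottom corner', )
bs=onz('side',uncrop([[258,225],[467,68],[568,95],[368,243]],200,150,5),124)
print('side',tobed(bs).round(1))
print('stop nose top view z118',tobed(onz('top',uncrop([[144,195]],250,95,5),118)).round(1))
print('post top z138',tobed(onz('top',uncrop([[483,390],],250,95,5),138)).round(1), tobed(onz('side',uncrop([[578,137]],200,150,5),138)).round(1))
print('pivot z113',tobed(onz('top',uncrop([[420,383],],250,95,5),114)).round(1),'nose',tobed(onz('top',uncrop([[520,397],],250,95,5),112)).round(1))
E
python3 fit.py
```

```text
['top'] [ 6.03402174e+02  1.13875996e+01 -2.87887656e-02] 0.8823752125856856 -1.6494747666714522
[[-0.2, -0.6], [0.5, -0.9], [0.0, -0.1], [-0.5, 0.1], [0.1, 0.7], [0.1, 0.7]]
['side'] [ 6.00868967e+02  1.15618787e+01 -3.51913869e-02] 1.3370872051180527 -2.0163179421454225
[[-1.0, 0.1], [-0.6, -0.8], [1.3, -1.3], [-0.4, -0.2], [0.2, 0.8], [0.5, 0.8]]
['top', 'side'] [ 6.02478496e+02  1.11120354e+01 -3.09983644e-02] 1.6961307180434915 -1.7760754535050158
[[-0.0, -0.4], [0.6, -0.4], [0.0, 0.4], [-0.5, 0.4], [0.2, 1.1], [0.3, 1.2], [-1.2, 0.0], [-1.3, -1.0], [0.8, -1.7], [-0.5, -0.6], [-0.1, 0.6], [0.0, 0.6]]
block corners top [[  29.7   61.    44. ]
 [  31.1 -119.9   44. ]
 [ -34.8 -119.    44. ]
 [ -37.4   59.9   44. ]]
block bottom corner
side [[  22.2   67.3   44. ]
 [  30.6 -118.2   44. ]
 [ -33.6 -123.4   44. ]
 [ -34.3   50.5   44. ]]
stop nose top view z118 [[12.7 99.  38. ]]
post top z138 [[-79.6 -68.6  58. ]] [[-77.  -70.2  58. ]]
pivot z113 [[-74.2 -39.1  34. ]] nose [[-79.  -87.8  32. ]]
```

```bash
python3 - <<'E'
from h import *
p=np.load('bed.npy');print(p)
s=r.sense()
M=R.from_euler('xyz',s['tcp_rot']).as_matrix(); print(M.round(3))
for uv,z,n in(((436,147),130,'fish'),((229,145),130,'bell'),((565,226),0,'cs'),((294,85),122,'cl'),((342,88),122,'cr')): print(n,onz('top',[uv],z).round(0))
p0,d=load('top0'); print(d[136:150,430:440].min(), d[215:235:4,555:575:4])
E
```

```text
[ 6.02478496e+02  1.11120354e+01 -3.09983644e-02]
[[-0.     0.955  0.296]
 [ 0.001  0.296 -0.955]
 [-1.     0.    -0.001]]
fish [[ 585. -270.  130.]]
bell [[587. 228. 130.]]
cs [[ 397. -665.    0.]]
cl [[739.  73. 122.]]
cr [[731. -45. 122.]]
0.0 [[975.5184  966.17725 966.5212  961.64264 964.29565]
 [967.40936 964.18274 955.81116 958.1987  954.12823]
 [964.4828  959.9619  953.8004  948.8485  933.9938 ]
 [966.60693 960.86    953.4344  950.81055 929.7565 ]
 [967.8492  958.6604  957.78314 950.0601  949.3446 ]]
```

>>> step_arm(
  rows=[
    [27,45,0,0,0,-0.04,0],
    [54,90,0,0,0,-0.08,0],
    [81,135,0,0,0,-0.12,0],
    [108,180,0,0,0,-0.16,0],
    [135,225,0,0,0,-0.2,0],
    [162,270,0,0,0,-0.24,0],
    [189,315,0,0,0,-0.28,0],
    [216,360,0,0,0,-0.33,0],
  ],
  force=60,
)

```text
clock: 1.1
eef_pos: [401.6, -234.9, 230.6]
tcp_rot: [3.132, 1.57, 1.531]
contact_force: [0.9, -0.3, -0.3]
opening: -0.001
```

```bash
python3 - <<'E'
from h import *
s=r.sense()
M=R.from_euler('xyz',s['tcp_rot']).as_matrix(); print(s['eef_pos'],M.round(3),s['contact_force'],s['clock'])
E
```

```text
[ 401.55604584 -234.93620687  230.55866989] [[ 0.     1.    -0.031]
 [ 0.001 -0.031 -1.   ]
 [-1.     0.    -0.001]] [ 0.91701655 -0.31882722 -0.25727832] 1.1
```

>>> step_arm(
  rows=[
    [28,47,-3,0,0,0,0],
    [56,94,-6,0,0,0,0],
    [84,141,-9,0,0,0,0],
    [112,188,-12,0,0,0,0],
    [140.5,235,-15,0,0,0,0],
    [140.5,235,-35,0,0,0,0],
    [140.5,235,-65,0,0,0,0],
    [140.5,235,-80,0,0,0,0],
  ],
)

```text
clock: 2.1
eef_pos: [541.1, 0.3, 148.9]
tcp_rot: [-2.021, 1.568, 2.661]
contact_force: [1.0, 0.6, -0.2]
opening: 0.001
```

```bash
python3 - <<'E'
from h import *
for i in range(2):
    snap('top','top1'); s=r.sense(); print(s['eef_pos'],s['contact_force'])
snap('side','side1'); s=r.sense(); print(s['eef_pos'],s['contact_force'])
p,d=load('top1'); c=p[95:205,250:410]; cv2.imwrite('pics/c3.png',cv2.resize(c,None,fx=5,fy=5,interpolation=cv2.INTER_CUBIC)[:,:,::-1])
p,d=load('side1'); c=p[150:250,200:360]; cv2.imwrite('pics/c4.png',cv2.resize(c,None,fx=5,fy=5,interpolation=cv2.INTER_CUBIC)[:,:,::-1])
E
```

```text
[5.40407254e+02 9.82494038e-02 1.47695217e+02] [-0.62402817 -0.42934787  0.00507967]
[ 5.40857133e+02 -2.83248466e-02  1.49012115e+02] [-0.40321975  0.13521956  0.2809728 ]
[ 5.41676396e+02 -8.54990797e-02  1.50200989e+02] [ 0.38033522 -0.10908698 -1.14129266]
```

View pics/c3.png

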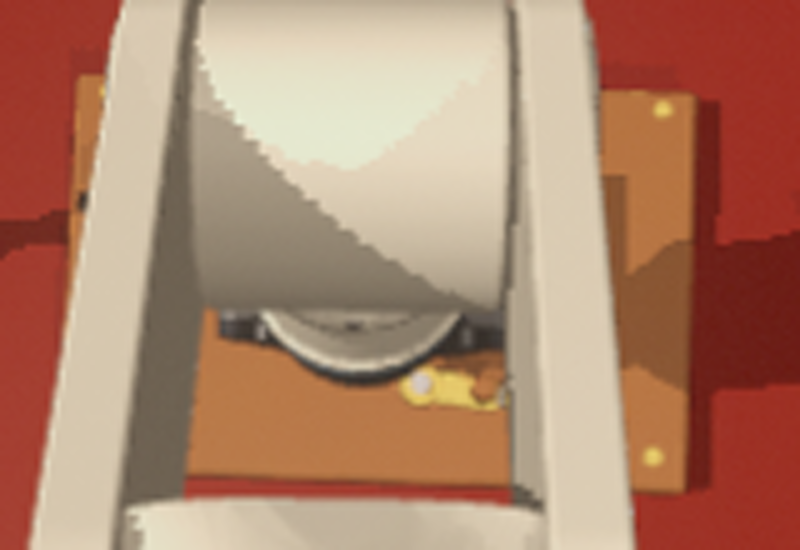

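View pics/c4.png

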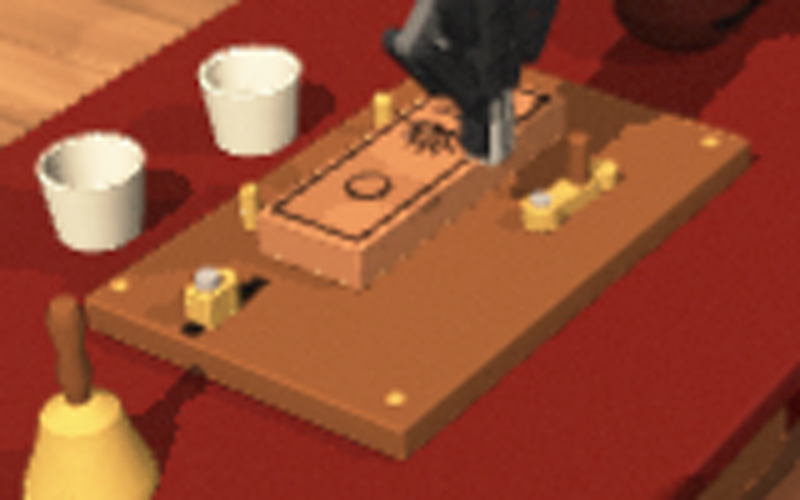

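```bash
python3 - <<'E'
from h import *
for P in([541.7,0,150],[541.7,14.5,150],[552.7,14,150],[530.7,14,150],[530.7,-14,150]): print((proj('side',[P])-[200,150])*5+2)
E
```

```text
[[485.21357556 156.34315377]]
[[468.60380021 169.32536505]]
[[451.00008966 162.96400534]]
[[487.51099947 174.83227868]]
[[519.15091995 149.7736982 ]]
```

>>> step_arm(
  rows=[
    [0,0,-6,0,0,0,0],
    [0,0,-12,0,0,0,0],
    [0,0,-18,0,0,0,0],
    [0,0,-24,0,0,0,0],
    [0,0,-30,0,0,0,0],
    [0,0,-36,0,0,0,0],
    [0,0,-39,0,0,0,0],
    [0,0,-39,0,0,0,0],
  ],
)

```text
clock: 3.25
eef_pos: [541.5, -0.1, 110.9]
tcp_rot: [-2.141, 1.569, 2.54]
contact_force: [-0.9, -0.8, -0.3]
opening: 0.002
```

>>> step_arm(
  rows=[
    [3,-0.1,0,0,0,0,0],
    [6,-0.2,0,0,0,0,0],
    [9,-0.3,0,0,0,0,0],
    [11,-0.3,0,0,0,0,0],
    [13,-0.4,0,0,0,0,0],
    [15,-0.5,0,0,0,0,0],
    [17,-0.5,0,0,0,0,0],
    [19,-0.6,0,0,0,0,0],
  ],
)

```text
clock: 4.25
eef_pos: [560.6, -0.7, 110.9]
tcp_rot: [-2.1, 1.568, 2.581]
contact_force: [-0.5, -0.1, 0.6]
opening: -0.0
```

```bash
python3 - <<'E'
from h import *
snap('side','side2'); s=r.sense(); print(s['eef_pos'],s['contact_force'])
p,d=load('side2'); c=p[150:250,200:360]; cv2.imwrite('pics/c5.png',cv2.resize(c,None,fx=5,fy=5,interpolation=cv2.INTER_CUBIC)[:,:,::-1])
E
```

```text
[560.90494172  -0.69498187 110.95703474] [-0.00177798 -0.1184486  -0.36529421]
```

View pics/c5.png

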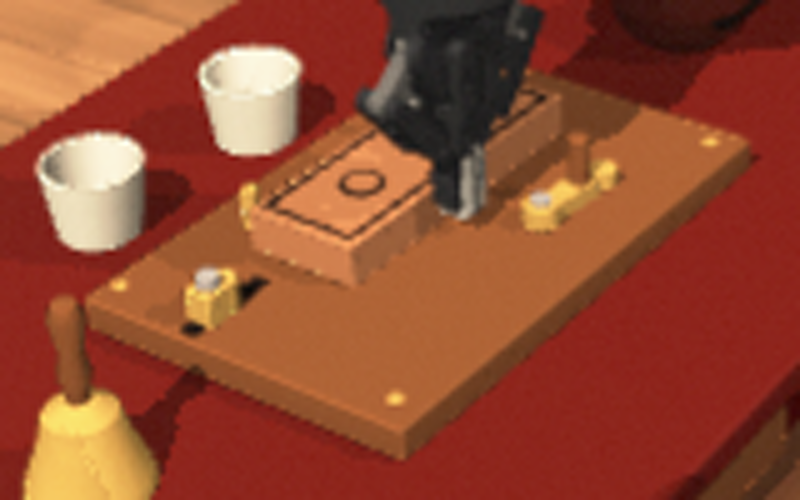

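>>> step_arm(
  rows=[
    [0.6,0,0,0,0,0,0],
    [1.2,0,0,0,0,0,0],
    [1.8,0,0,0,0,0,0],
    [2.4,-0.1,0,0,0,0,0],
    [3,-0.1,0,0,0,0,0],
    [3.6,-0.1,0,0,0,0,0],
    [4.2,-0.1,0,0,0,0,0],
    [4.8,-0.1,0,0,0,0,0],
  ],
)

```text
clock: 5.3
eef_pos: [565.7, -0.8, 110.9]
tcp_rot: [-2.205, 1.569, 2.476]
contact_force: [-1.0, 1.1, 0.1]
opening: 0.001
```

>>> step_arm(
  rows=[
    [0.3,0,0,0,0,0,0],
    [0.6,0,0,0,0,0,0],
    [0.9,0,0,0,0,0,0],
    [1.2,0,0,0,0,0,0],
    [1.5,0,0,0,0,0,0],
    [1.8,0,0,0,0,0,0],
    [2.1,0,0,0,0,0,0],
    [2.4,0,0,0,0,0,0],
  ],
)

```text
clock: 6.3
eef_pos: [568.2, -0.8, 111.0]
tcp_rot: [-2.204, 1.569, 2.477]
contact_force: [0.1, -0.6, 0.7]
opening: -0.003
```

>>> step_arm(
  rows=[
    [0.2,0,0,0,0,0,0],
    [0.4,0,0,0,0,0,0],
    [0.6,0,0,0,0,0,0],
    [0.8,0,0,0,0,0,0],
    [1.0,0,0,0,0,0,0],
    [1.2,0,0,0,0,0,0],
    [1.4,0,0,0,0,0,0],
    [1.4,0,0,0,0,0,0],
  ],
)

```text
clock: 7.3
eef_pos: [569.6, -0.8, 110.9]
tcp_rot: [-2.221, 1.569, 2.46]
contact_force: [-0.7, -0.1, 1.1]
opening: 0.0
```

```bash
python3 - <<'E'
from h import *
snap('side','side3'); s=r.sense(); print(s['eef_pos'],s['contact_force'])
p,d=load('side3'); c=p[150:250,200:360]; cv2.imwrite('pics/c6.png',cv2.resize(c,None,fx=5,fy=5,interpolation=cv2.INTER_CUBIC)[:,:,::-1])
E
```

```text
[569.56966089  -0.81877668 110.96585293] [0.4847783  0.43737023 0.38626258]
```

View pics/c6.png

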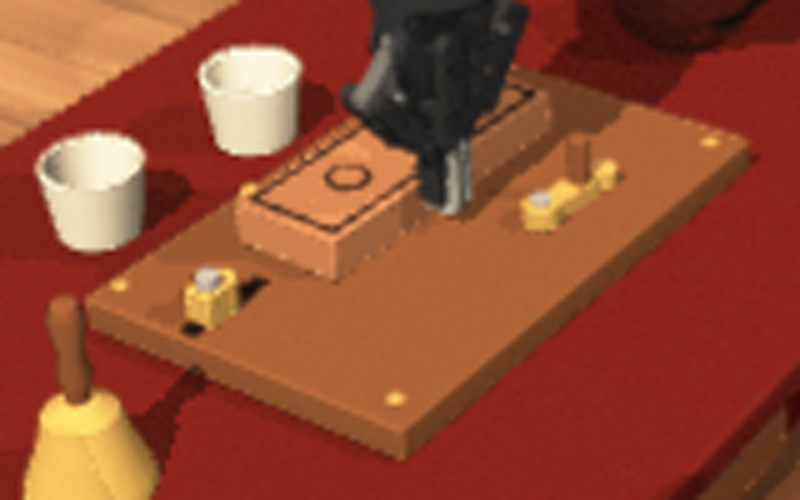

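```bash
python3 - <<'E'
from h import *
p=np.load('bed.npy')
def tobed(w): return (w-[p[0],p[1],80])@R.from_euler('z',p[2]).as_matrix()
print(tobed(onz('side',uncrop([[238,203],[333,232],[548,92]],200,150,5),124)).round(1)); print(tobed(onz('side',uncrop([[258,225],[368,243],[568,95]],200,150,5),124)).round(1))
def b2w(b): return np.array(b)@R.from_euler('z',p[2]).as_matrix().T+[p[0],p[1],80]
print((proj('side',b2w([[45,60.5,44],[-21,60.5,44],[-21,60.5,20],[-21,-119.5,44],[45,-119.5,44]]))-[200,150])*5+2)
E
```

```text
[[  44.3   57.    44. ]
 [ -13.4   52.1   44. ]
 [ -22.5 -120.3   44. ]]
[[  22.2   67.3   44. ]
 [ -34.3   50.5   44. ]
 [ -33.6 -123.4   44. ]]
[[232.31162672 205.6825521 ]
 [334.14862282 244.33972541]
 [337.70448631 284.80587156]
 [544.82313213  91.86841942]
 [447.58266233  60.25927482]]
```

>>> step_arm(
  rows=[
    [0.2,0,0,0,0,0,0],
    [0.4,0,0,0,0,0,0],
    [0.6,0,0,0,0,0,0],
    [0.8,0,0,0,0,0,0],
    [1.0,0,0,0,0,0,0],
    [1.2,0,0,0,0,0,0],
    [1.4,0,0,0,0,0,0],
    [1.4,0,0,0,0,0,0],
  ],
)

```text
clock: 8.35
eef_pos: [571.0, -0.8, 110.9]
tcp_rot: [-2.219, 1.569, 2.463]
contact_force: [-0.8, 0.2, -0.1]
opening: -0.001
```

>>> step_arm(
  rows=[
    [0.2,0,0,0,0,0,0],
    [0.4,0,0,0,0,0,0],
    [0.6,0,0,0,0,0,0],
    [0.8,0,0,0,0,0,0],
    [1.0,0,0,0,0,0,0],
    [1.2,0,0,0,0,0,0],
    [1.2,0,0,0,0,0,0],
    [1.2,0,0,0,0,0,0],
  ],
)

```text
clock: 9.35
eef_pos: [571.4, -0.8, 110.8]
tcp_rot: [-1.925, 1.567, 2.757]
contact_force: [-4.4, -0.4, 2.1]
opening: -0.001
```

>>> step_arm(
  rows=[
    [0.9,0,0,0,0,0,0],
    [1.1,0,0,0,0,0,0],
    [1.3,0,0,0,0,0,0],
    [1.3,0,0,0,0,0,0],
    [1.3,0,0,0,0,0,0],
    [1.3,0,0,0,0,0,0],
    [1.3,0,0,0,0,0,0],
    [1.3,0,0,0,0,0,0],
  ],
)

```text
clock: 10.35
eef_pos: [571.4, -0.8, 110.4]
tcp_rot: [-1.767, 1.565, 2.915]
contact_force: [-6.3, 0.6, 3.5]
opening: 0.003
```

>>> step_arm(
  rows=[
    [1.3,0,0,0,0,0,0],
    [1.5,0,0,0,0,0,0],
    [1.6,0,0,0,0,0,0],
    [1.6,0,0,0,0,0,0],
    [1.6,0,0,0,0,0,0],
    [1.6,0,0,0,0,0,0],
    [1.6,0,0,0,0,0,0],
    [1.6,0,0,0,0,0,0],
  ],
)

```text
clock: 11.35
eef_pos: [571.4, -0.7, 110.1]
tcp_rot: [-1.699, 1.562, 2.982]
contact_force: [-7.3, -1.0, 3.7]
opening: 0.0
```

```bash
python3 - <<'E'
from h import *
for i in range(3):
    snap('side','side4'); s=r.sense(); print(s['eef_pos'],s['contact_force'],s['wrist_torque'])
p,d=load('side4'); c=p[150:250,200:360]; cv2.imwrite('pics/c7.png',cv2.resize(c,None,fx=5,fy=5,interpolation=cv2.INTER_CUBIC)[:,:,::-1])
E
```

```text
[571.41494191  -0.67306747 110.09812381] [-7.99108228 -0.20101413  3.55347012] [-0.00709846  1.26154835 -0.01875262]
[571.35907619  -0.69835989 110.07789079] [-8.3298644   0.27689118  4.09499118] [0.05777064 1.19788039 0.04666268]
[571.38926317  -0.67649865 110.07778966] [-7.92643895  0.2971653   3.31915232] [ 0.00949694  1.26596579 -0.00817942]
```

View pics/c7.png

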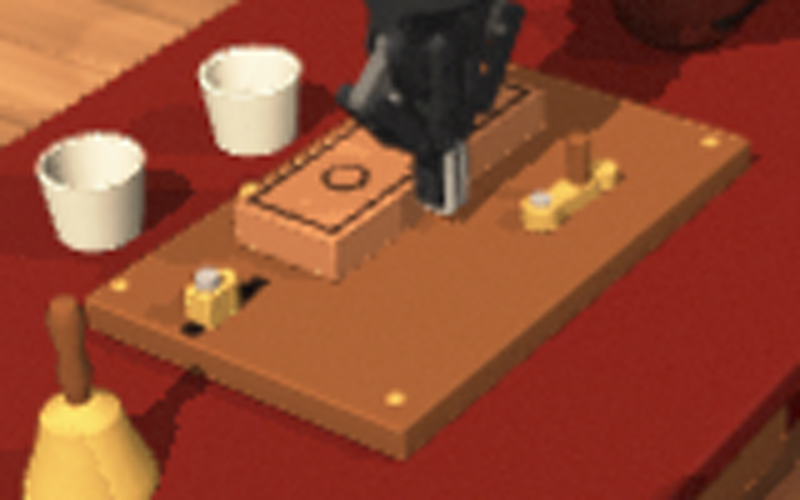

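>>> step_arm(
  rows=[
    [-1,0,0,0,0,0,0],
    [-5,0,0,0,0,0,0],
    [-10,0,5,0,0,0,0],
    [-10,0,28,0,0,0,0],
    [-10,-5,48,0,0,0,0],
    [0,-45,50,0,0,0,0],
    [15,-90,50,0,0,0,0],
    [38,-135,50,0,0,0,0],
  ],
)

```text
clock: 12.5
eef_pos: [609.6, -136.9, 160.9]
tcp_rot: [-1.695, 1.563, 2.986]
contact_force: [1.3, 0.6, -0.1]
opening: 0.002
```

```bash
python3 - <<'E'
from h import *
snap('side','side5');snap('top','top5'); s=r.sense(); print(s['eef_pos'],s['contact_force'],s['clock']); print(R.from_euler('xyz',s['tcp_rot']).as_matrix().round(4))
p,d=load('side5'); c=p[150:250,200:360]; cv2.imwrite('pics/c8.png',cv2.resize(c,None,fx=5,fy=5,interpolation=cv2.INTER_CUBIC)[:,:,::-1])
p,d=load('top5'); c=p[95:205,250:410]; cv2.imwrite('pics/c9.png',cv2.resize(c,None,fx=5,fy=5,interpolation=cv2.INTER_CUBIC)[:,:,::-1])
E
```

```text
[ 611.53024385 -139.72648177  160.82854267] [ 0.74575334 -0.2656494   0.22759105] 12.6
[[-5.800e-03  9.994e-01 -3.390e-02]
 [-4.000e-04 -3.390e-02 -9.994e-01]
 [-1.000e+00 -5.800e-03  6.000e-04]]
```

View pics/c8.png

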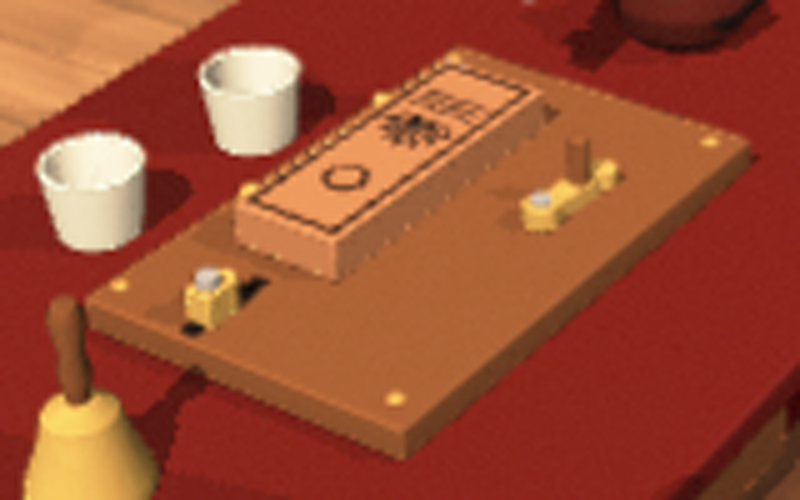

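View pics/c9.png

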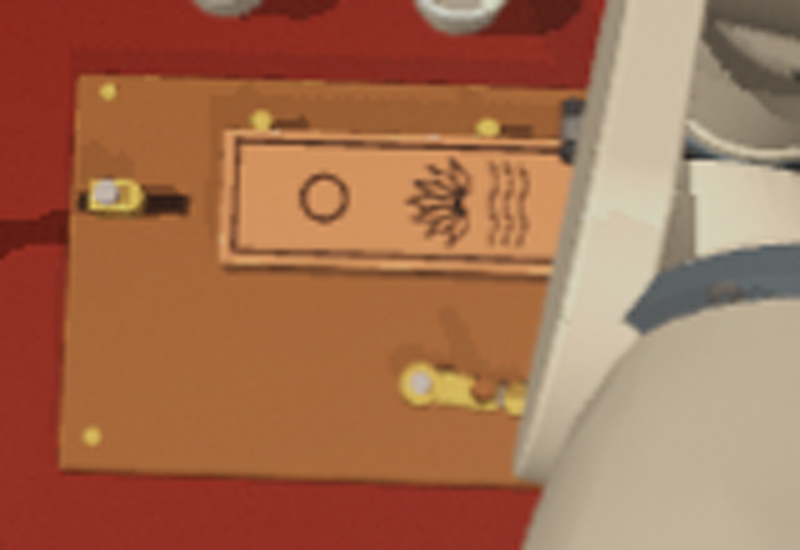

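>>> step_arm(
  rows=[
    [-1.5,3,-8,0,0,0,0],
    [-1.5,3,-16,0,0,0,0],
    [-1.5,3,-24,0,0,0,0],
    [-1.5,3,-32,0,0,0,0],
    [-1.5,3,-40,0,0,0,0],
    [-1.5,3,-46,0,0,0,0],
    [-1.5,3,-50,0,0,0,0],
    [-1.5,3,-50,0,0,0,0],
  ],
)

```text
clock: 13.6
eef_pos: [609.9, -136.8, 110.5]
tcp_rot: [-1.489, 1.565, -3.094]
contact_force: [-0.6, 0.5, 0.5]
opening: -0.001
```

>>> step_arm(
  rows=[
    [0.1,3,0,0,0,0,0],
    [0.2,6,0,0,0,0,0],
    [0.3,9,0,0,0,0,0],
    [0.3,11,0,0,0,0,0],
    [0.4,13,0,0,0,0,0],
    [0.5,15,0,0,0,0,0],
    [0.5,16.5,0,0,0,0,0],
    [0.6,18,0,0,0,0,0],
  ],
)

```text
clock: 14.6
eef_pos: [610.5, -118.7, 110.6]
tcp_rot: [-1.48, 1.565, -3.085]
contact_force: [-0.4, -0.3, 0.0]
opening: 0.001
```

>>> step_arm(
  rows=[
    [0.0,1.5,0,0,0,0,0],
    [0.1,3,0,0,0,0,0],
    [0.1,4.5,0,0,0,0,0],
    [0.2,6,0,0,0,0,0],
    [0.2,7.5,0,0,0,0,0],
    [0.3,9,0,0,0,0,0],
    [0.3,10.5,0,0,0,0,0],
    [0.4,12,0,0,0,0,0],
  ],
)

```text
clock: 15.6
eef_pos: [610.9, -106.6, 110.5]
tcp_rot: [-1.48, 1.565, -3.084]
contact_force: [-0.2, -0.7, 0.6]
opening: -0.003
```

```bash
python3 - <<'E'
from h import *
snap('side','side6');snap('top','top6'); s=r.sense(); print(s['eef_pos'],s['contact_force'],s['clock'])
p,d=load('side6'); c=p[150:250,200:360]; cv2.imwrite('pics/c10.png',cv2.resize(c,None,fx=5,fy=5,interpolation=cv2.INTER_CUBIC)[:,:,::-1])
p,d=load('top6'); c=p[95:205,250:410]; cv2.imwrite('pics/c11.png',cv2.resize(c,None,fx=5,fy=5,interpolation=cv2.INTER_CUBIC)[:,:,::-1])
E
```

```text
[ 610.91095377 -106.51912968  110.53412487] [-0.07254692  0.6078938   0.64243581] 15.7
```

View pics/c10.png

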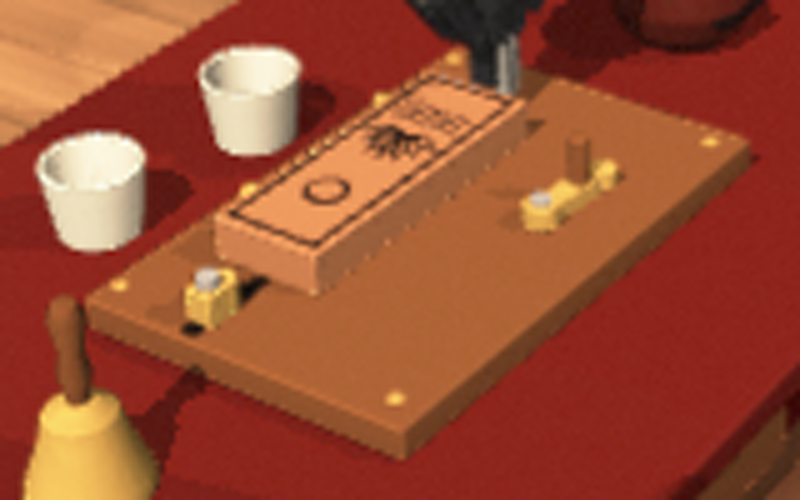

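View pics/c11.png

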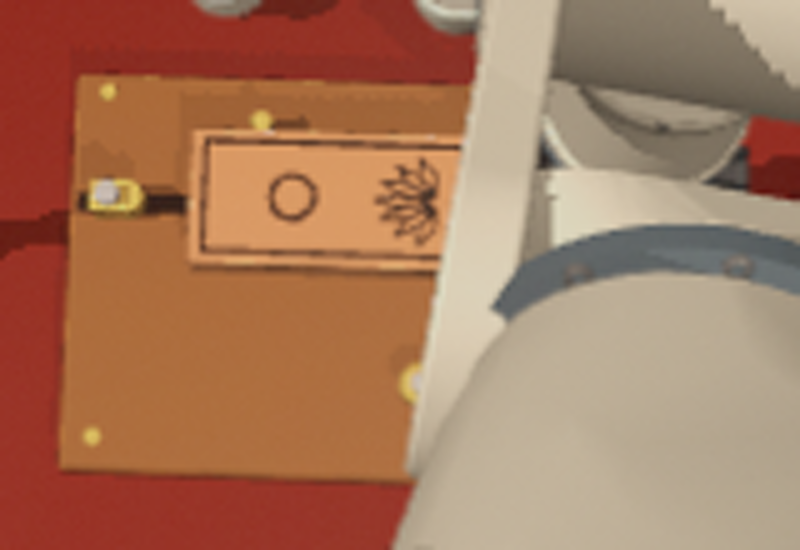

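```bash
python3 - <<'E'
from h import *
p=np.load('bed.npy')
def tobed(w): return (w-[p[0],p[1],80])@R.from_euler('z',p[2]).as_matrix()
print(tobed(onz('top',uncrop([[190,198]],250,95,5),124)),tobed(onz('top',uncrop([[220,198]],250,95,5),124)),tobed(onz('top',uncrop([[144,195]],250,95,5),118)))
E
```

```text
[[10.527913   75.65676567 44.        ]] [[11.00084564 61.09203163 44.        ]] [[12.68837058 98.9705008  38.        ]]
```

>>> step_arm(
  rows=[
    [0.0,1.5,0,0,0,0,0],
    [0.1,3,0,0,0,0,0],
    [0.1,4.5,0,0,0,0,0],
    [0.2,6,0,0,0,0,0],
    [0.2,7.2,0,0,0,0,0],
    [0.3,8.4,0,0,0,0,0],
    [0.3,9.6,0,0,0,0,0],
    [0.3,10.8,0,0,0,0,0],
  ],
)

```text
clock: 16.7
eef_pos: [611.2, -95.6, 110.5]
tcp_rot: [-1.496, 1.565, -3.101]
contact_force: [-0.3, 0.8, 0.2]
opening: -0.001
```

>>> step_arm(
  rows=[
    [0.0,1,0,0,0,0,0],
    [0.1,2,0,0,0,0,0],
    [0.1,3,0,0,0,0,0],
    [0.1,4,0,0,0,0,0],
    [0.2,5,0,0,0,0,0],
    [0.2,6,0,0,0,0,0],
    [0.2,7,0,0,0,0,0],
    [0.2,7.5,0,0,0,0,0],
  ],
)

```text
clock: 17.7
eef_pos: [611.4, -88.1, 110.6]
tcp_rot: [-1.495, 1.565, -3.1]
contact_force: [-0.8, -0.6, -0.4]
opening: 0.001
```

>>> step_arm(
  rows=[
    [0,0.3,0,0,0,0,0],
    [0,0.6,0,0,0,0,0],
    [0,0.9,0,0,0,0,0],
    [0,1.2,0,0,0,0,0],
    [0,1.5,0,0,0,0,0],
    [0,1.8,0,0,0,0,0],
    [0,2.0,0,0,0,0,0],
    [0,2.0,0,0,0,0,0],
  ],
)

```text
clock: 18.7
eef_pos: [611.4, -86.0, 110.5]
tcp_rot: [-1.501, 1.565, -3.106]
contact_force: [0.0, -0.0, 0.2]
opening: -0.0
```

```bash
python3 - <<'E'
from h import *
snap('top','top7'); s=r.sense(); print(s['eef_pos'],s['contact_force'],s['clock'])
p,d=load('top7'); c=p[95:205,250:410]; cv2.imwrite('pics/c12.png',cv2.resize(c,None,fx=5,fy=5,interpolation=cv2.INTER_CUBIC)[:,:,::-1])
E
```

```text
[611.41212579 -85.99725613 110.55215835] [-0.11770851  0.41638669  0.11308703] 18.75
```

View pics/c12.png

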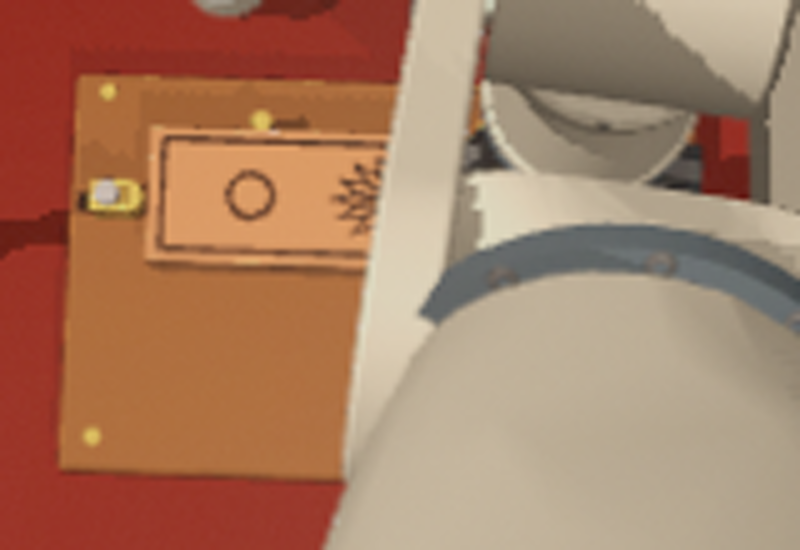

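>>> step_arm(
  rows=[
    [0,0.2,0,0,0,0,0],
    [0,0.4,0,0,0,0,0],
    [0,0.6,0,0,0,0,0],
    [0,0.8,0,0,0,0,0],
    [0,1.0,0,0,0,0,0],
    [0,1.2,0,0,0,0,0],
    [0,1.4,0,0,0,0,0],
    [0,1.4,0,0,0,0,0],
  ],
)

```text
clock: 19.75
eef_pos: [611.4, -84.6, 110.5]
tcp_rot: [-1.504, 1.565, -3.109]
contact_force: [-1.8, -0.7, 0.0]
opening: -0.0
```

>>> step_arm(
  rows=[
    [0,0.2,0,0,0,0,0],
    [0,0.4,0,0,0,0,0],
    [0,0.6,0,0,0,0,0],
    [0,0.8,0,0,0,0,0],
    [0,1.0,0,0,0,0,0],
    [0,1.2,0,0,0,0,0],
    [0,1.2,0,0,0,0,0],
    [0,1.2,0,0,0,0,0],
  ],
)

```text
clock: 20.75
eef_pos: [611.4, -83.3, 110.6]
tcp_rot: [-1.517, 1.565, -3.122]
contact_force: [0.0, 0.5, 0.0]
opening: 0.001
```

>>> step_arm(
  rows=[
    [0,0.2,0,0,0,0,0],
    [0,0.4,0,0,0,0,0],
    [0,0.6,0,0,0,0,0],
    [0,0.8,0,0,0,0,0],
    [0,1.0,0,0,0,0,0],
    [0,1.2,0,0,0,0,0],
    [0,1.2,0,0,0,0,0],
    [0,1.2,0,0,0,0,0],
  ],
)

```text
clock: 21.75
eef_pos: [611.4, -82.5, 110.6]
tcp_rot: [-1.447, 1.565, -3.052]
contact_force: [-0.2, -4.0, -0.7]
opening: 0.003
```

```bash
python3 - <<'E'
from h import *
snap('side','side8');snap('top','top8'); s=r.sense(); print(s['eef_pos'],s['contact_force'],s['clock'])
p,d=load('side8'); c=p[150:250,200:360]; cv2.imwrite('pics/c13.png',cv2.resize(c,None,fx=5,fy=5,interpolation=cv2.INTER_CUBIC)[:,:,::-1])
p,d=load('top8'); c=p[95:205,250:410]; cv2.imwrite('pics/c14.png',cv2.resize(c,None,fx=5,fy=5,interpolation=cv2.INTER_CUBIC)[:,:,::-1])
E
```

```text
[611.43870055 -82.45426895 110.55833834] [-0.13033509 -5.01945636 -0.9103748 ] 21.85
```

View pics/c13.png

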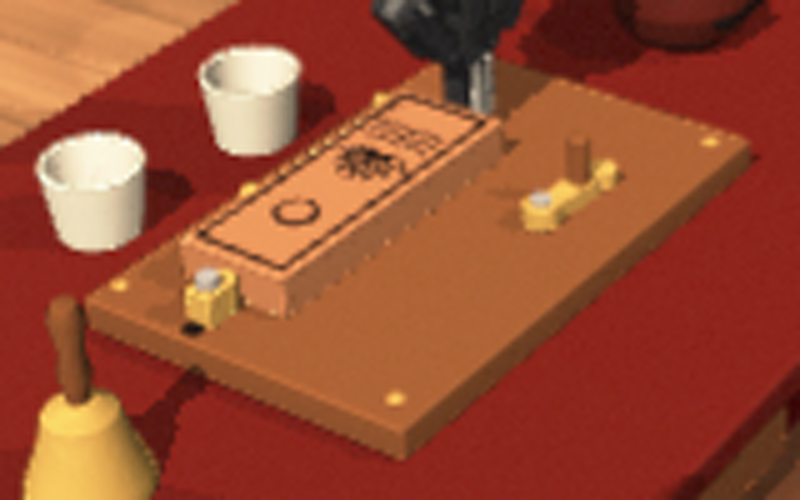

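View pics/c14.png

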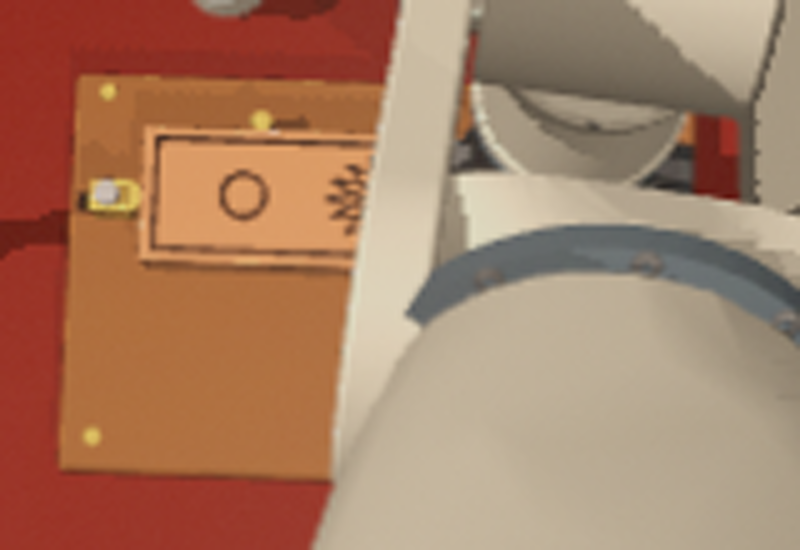

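>>> step_arm(
  rows=[
    [0,0.5,0,0,0,0,0],
    [0,0.6,0,0,0,0,0],
    [0,0.65,0,0,0,0,0],
    [0,0.65,0,0,0,0,0],
    [0,0.65,0,0,0,0,0],
    [0,0.65,0,0,0,0,0],
    [0,0.65,0,0,0,0,0],
    [0,0.65,0,0,0,0,0],
  ],
)

```text
clock: 22.85
eef_pos: [611.5, -82.4, 110.6]
tcp_rot: [-1.316, 1.565, -2.92]
contact_force: [-0.9, -6.2, 0.3]
opening: -0.002
```

```bash
python3 - <<'E'
from h import *
for i in range(3):
    snap('side','side9'); s=r.sense(); print(s['eef_pos'],s['contact_force'],s['clock'])
E
```

```text
[611.47727372 -82.37567981 110.64175674] [ 0.01586066 -6.81483574 -0.79376979] 22.9
[611.48896455 -82.38616946 110.63068293] [-0.32060535 -6.35570888 -1.04877701] 22.95
[611.49920437 -82.37983325 110.62889801] [-1.29965786 -6.24534076 -0.70254894] 23.0
```

>>> step_arm(
  rows=[
    [0,0.7,0,0,0,0,0],
    [0,0.75,0,0,0,0,0],
    [0,0.8,0,0,0,0,0],
    [0,0.8,0,0,0,0,0],
    [0,0.8,0,0,0,0,0],
    [0,0.8,0,0,0,0,0],
    [0,0.8,0,0,0,0,0],
    [0,0.8,0,0,0,0,0],
  ],
)

```text
clock: 24.0
eef_pos: [611.5, -82.4, 110.7]
tcp_rot: [-1.146, 1.564, -2.75]
contact_force: [-0.3, -7.9, 0.6]
opening: 0.005
```

```bash
python3 - <<'E'
from h import *
for i in range(3):
    snap('side','side9'); s=r.sense(); print(s['eef_pos'],s['contact_force'],s['clock'])
print(R.from_euler('xyz',s['tcp_rot']).as_matrix().round(4))
p,d=load('side9'); c=p[150:250,200:360]; cv2.imwrite('pics/c15.png',cv2.resize(c,None,fx=5,fy=5,interpolation=cv2.INTER_CUBIC)[:,:,::-1])
E
```

```text
[611.53470582 -82.35844678 110.71004675] [ 0.34912881 -7.11179497  0.25992104] 24.05
[611.5052516  -82.35664278 110.69393443] [-0.89784127 -8.26177547  0.11486457] 24.1
[611.50843463 -82.33254441 110.7027853 ] [-1.2441347  -7.7234006   0.07946584] 24.15
[[-0.0058  0.9994 -0.0335]
 [-0.0024 -0.0335 -0.9994]
 [-1.     -0.0057  0.0026]]
```

View pics/c15.png

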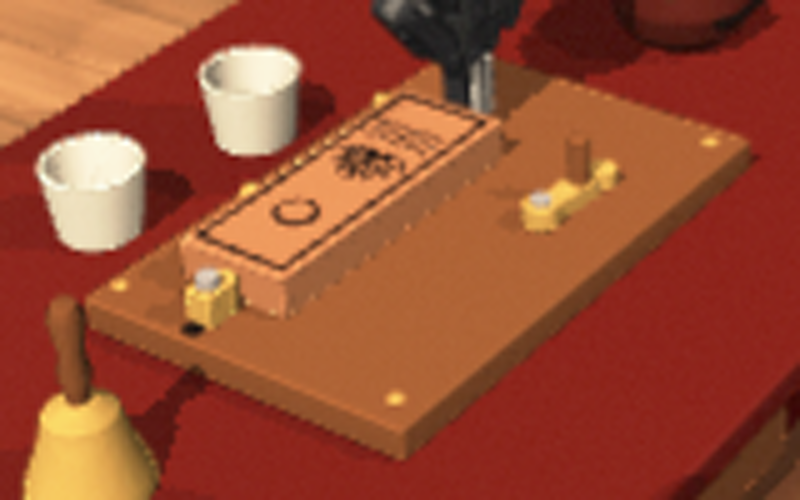

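>>> step_arm(
  rows=[
    [0,-1,0,0,0,0,0],
    [0,-6,0,0,0,0,0],
    [0,-10,10,0,0,0,0],
    [0,-10,35,0,0,0,0],
    [0,-8,55,0,0,0,0],
    [-40,4,55,0,0,0,0],
    [-80,15,55,0,0,0,0],
    [-115,25,55,0,0,0,0],
  ],
)

```text
clock: 25.15
eef_pos: [495.3, -57.0, 166.3]
tcp_rot: [-1.152, 1.565, -2.756]
contact_force: [-0.7, -0.0, 0.8]
opening: 0.003
```

```bash
python3 - <<'E'
from h import *
snap('side','side10');snap('top','top10'); s=r.sense(); print(s['eef_pos'],s['contact_force'],s['clock']);print(R.from_euler('xyz',s['tcp_rot']).as_matrix().round(4))
p,d=load('side10'); c=p[150:250,200:360]; cv2.imwrite('pics/c16.png',cv2.resize(c,None,fx=5,fy=5,interpolation=cv2.INTER_CUBIC)[:,:,::-1])
p,d=load('top10'); c=p[95:205,250:410]; cv2.imwrite('pics/c17.png',cv2.resize(c,None,fx=5,fy=5,interpolation=cv2.INTER_CUBIC)[:,:,::-1])
E
```

```text
[493.04485224 -56.53766218 166.04961528] [-0.12757618 -0.64584483 -0.48721347] 25.25
[[-0.0081  0.9994 -0.0333]
 [-0.0018 -0.0333 -0.9994]
 [-1.     -0.0081  0.002 ]]
```

View pics/c16.png

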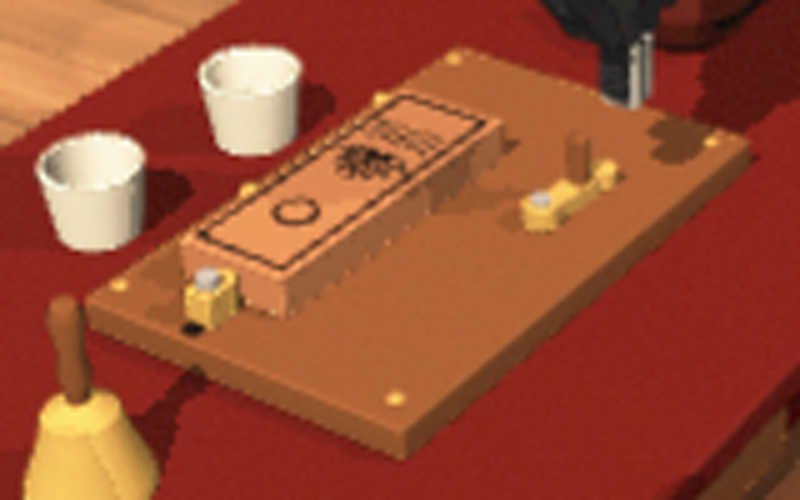

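View pics/c17.png

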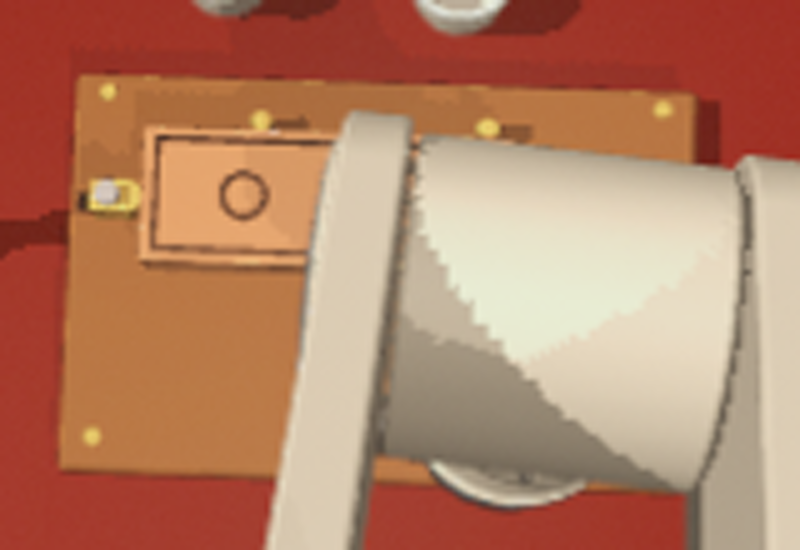

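>>> step_arm(
  rows=[
    [2.5,-1,-9,0,0,0,0],
    [2.5,-1,-18,0,0,0,0],
    [2.5,-1,-27,0,0,0,0],
    [2.5,-1,-36,0,0,0,0],
    [2.5,-1,-43,0,0,0,0],
    [2.5,-1,-45,0,0,0,0],
    [2.5,-1,-45,0,0,0,0],
    [2.5,-1,-45,0,0,0,0],
  ],
)

```text
clock: 26.25
eef_pos: [495.7, -57.5, 121.3]
tcp_rot: [-1.309, 1.563, -2.913]
contact_force: [0.5, 0.2, -0.5]
opening: 0.002
```

```bash
python3 - <<'E'
from h import *
snap('side','side11'); s=r.sense(); print(s['eef_pos'],s['contact_force'],s['clock'])
p,d=load('side11'); c=p[150:250,200:360]; cv2.imwrite('pics/c18.png',cv2.resize(c,None,fx=5,fy=5,interpolation=cv2.INTER_CUBIC)[:,:,::-1])
E
```

```text
[495.75743787 -57.55282897 121.35226576] [-0.2115681   0.07586061 -0.14041568] 26.3
```

View pics/c18.png

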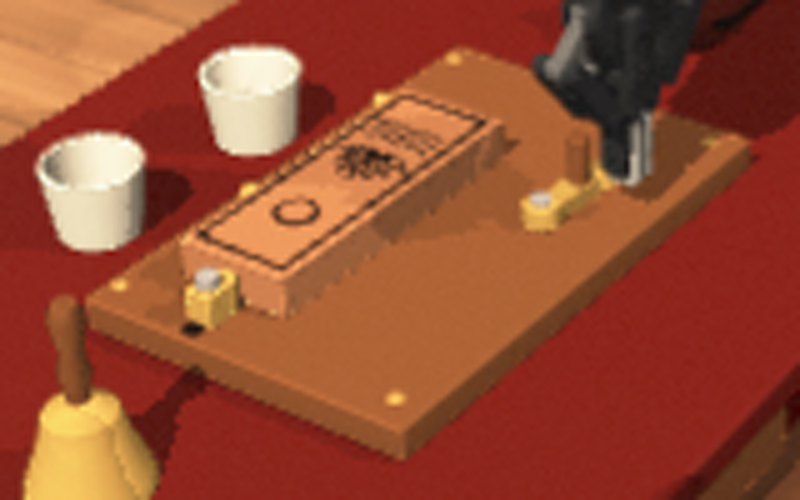

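>>> step_arm(
  rows=[
    [4,-0.1,0,0,0,0,0],
    [8,-0.2,0,0,0,0,0],
    [12,-0.4,0,0,0,0,0],
    [16,-0.5,0,0,0,0,0],
    [20,-0.6,0,0,0,0,0],
    [24,-0.7,0,0,0,0,0],
    [28,-0.9,0,0,0,0,0],
    [32,-1,0,0,0,0,0],
  ],
)

```text
clock: 27.3
eef_pos: [527.8, -58.4, 121.3]
tcp_rot: [-1.338, 1.563, -2.942]
contact_force: [-2.5, 0.7, 0.7]
opening: 0.001
```

```bash
python3 - <<'E'
from h import *
snap('side','side12'); s=r.sense(); print(s['eef_pos'],s['contact_force'],s['clock'])
p,d=load('side12'); c=p[150:250,200:360]; cv2.imwrite('pics/c19.png',cv2.resize(c,None,fx=5,fy=5,interpolation=cv2.INTER_CUBIC)[:,:,::-1])
E
```

```text
[528.65419634 -58.54306409 121.4518207 ] [-1.17873883 -0.12554744  0.00386806] 27.35
```

View pics/c19.png

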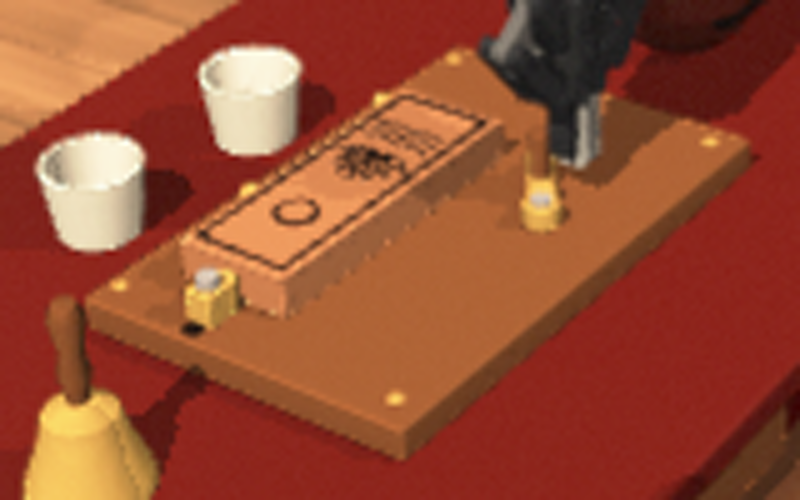

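>>> step_arm(
  rows=[
    [3,-0.1,0,0,0,0,0],
    [6,-0.2,0,0,0,0,0],
    [9,-0.3,0,0,0,0,0],
    [12,-0.4,0,0,0,0,0],
    [15,-0.5,0,0,0,0,0],
    [18,-0.6,0,0,0,0,0],
    [21,-0.7,0,0,0,0,0],
    [24.5,-0.8,0,0,0,0,0],
  ],
)

```text
clock: 28.35
eef_pos: [553.7, -59.5, 121.6]
tcp_rot: [-1.222, 1.564, -2.826]
contact_force: [0.1, -1.3, -0.1]
opening: 0.003
```

```bash
python3 - <<'E'
from h import *
snap('side','side13'); s=r.sense(); print(s['eef_pos'],s['contact_force'],s['clock'])
p,d=load('side13'); c=p[150:250,200:360]; cv2.imwrite('pics/c20.png',cv2.resize(c,None,fx=5,fy=5,interpolation=cv2.INTER_CUBIC)[:,:,::-1])
E
```

```text
[554.10818878 -59.43891676 121.60498844] [-0.67080561 -1.15783802 -0.07886154] 28.4
```

View pics/c20.png

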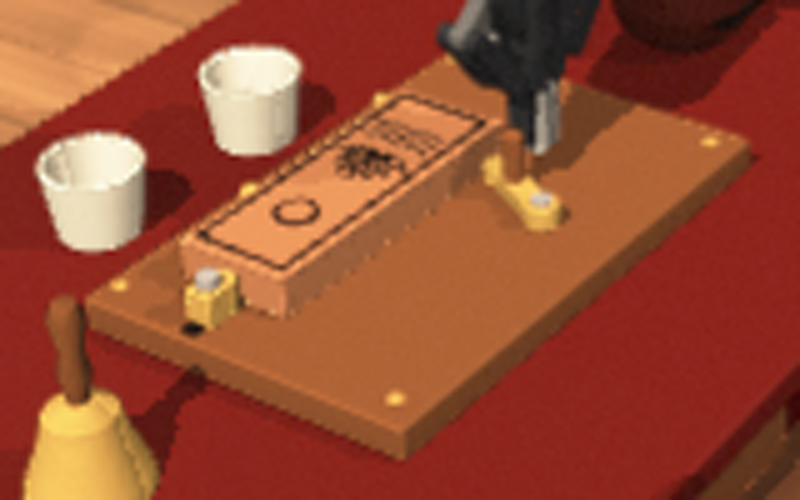

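>>> step_arm(
  rows=[
    [0.1,1.3,0,0,0,0,0],
    [0.1,2.6,0,0,0,0,0],
    [0.1,3.9,0,0,0,0,0],
    [0.2,5.2,0,0,0,0,0],
    [0.2,6.5,0,0,0,0,0],
    [0.2,7.8,0,0,0,0,0],
    [0.3,9,0,0,0,0,0],
    [0.3,10,0,0,0,0,0],
  ],
)

```text
clock: 29.4
eef_pos: [555.2, -50.2, 121.9]
tcp_rot: [-0.854, 1.566, -2.457]
contact_force: [3.7, -7.5, -0.3]
opening: 0.002
```

>>> step_arm(
  rows=[
    [0,1.5,0,0,0,0,0],
    [0.1,2.5,0,0,0,0,0],
    [0.1,3.5,0,0,0,0,0],
    [0.1,4.5,0,0,0,0,0],
    [0.2,5,0,0,0,0,0],
    [0.2,5,0,0,0,0,0],
    [0.2,5,0,0,0,0,0],
    [0.2,5,0,0,0,0,0],
  ],
)

```text
clock: 30.4
eef_pos: [555.8, -45.5, 122.1]
tcp_rot: [-0.645, 1.566, -2.248]
contact_force: [2.2, -4.8, -0.6]
opening: 0.005
```

```bash
python3 - <<'E'
from h import *
snap('side','side14'); s=r.sense(); print(s['eef_pos'],s['contact_force'],s['clock'])
p,d=load('side14'); c=p[150:250,200:360]; cv2.imwrite('pics/c21.png',cv2.resize(c,None,fx=5,fy=5,interpolation=cv2.INTER_CUBIC)[:,:,::-1])
E
```

```text
[555.79408046 -45.51610076 122.04588362] [ 1.8941962  -4.89517916 -0.08315812] 30.45
```

View pics/c21.png

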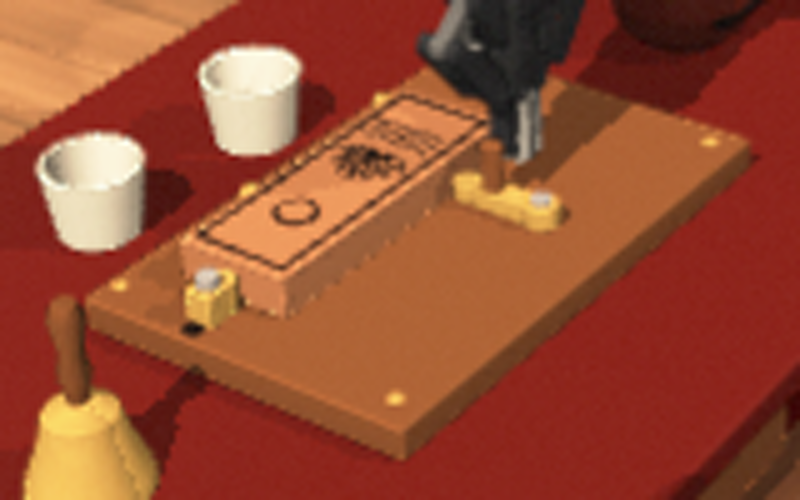

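```bash
python3 - <<'E'
from h import *
p=np.load('bed.npy')
def b2w(b): return np.array(b)@R.from_euler('z',p[2]).as_matrix().T+[p[0],p[1],80]
# local side-camera offset check with pivot boss top (screw) 
for a in (1.3,1.4,1.5,1.57,1.62,1.66):
    s,c=np.sin(a),np.cos(a)
    print(a,((proj('side',b2w([[-74.8+30*s,-40-30*c,58],[-74.8+48*s,-40-48*c,32],[-74.8,-40,33]]))-[200,150])*5+2).round(0).tolist())
pp,d=load('side14'); c=pp[170:205,275:325]; cv2.imwrite('pics/c22.png',cv2.resize(c,None,fx=15,fy=15,interpolation=cv2.INTER_CUBIC)[:,:,::-1])
E
```

```text
1.3 [[504.0, 139.0], [484.0, 169.0], [542.0, 203.0]]
1.4 [[499.0, 141.0], [477.0, 172.0], [542.0, 203.0]]
1.5 [[495.0, 143.0], [471.0, 176.0], [542.0, 203.0]]
1.57 [[493.0, 145.0], [467.0, 178.0], [542.0, 203.0]]
1.62 [[491.0, 146.0], [464.0, 180.0], [542.0, 203.0]]
1.66 [[490.0, 147.0], [462.0, 182.0], [542.0, 203.0]]
```

View pics/c22.png

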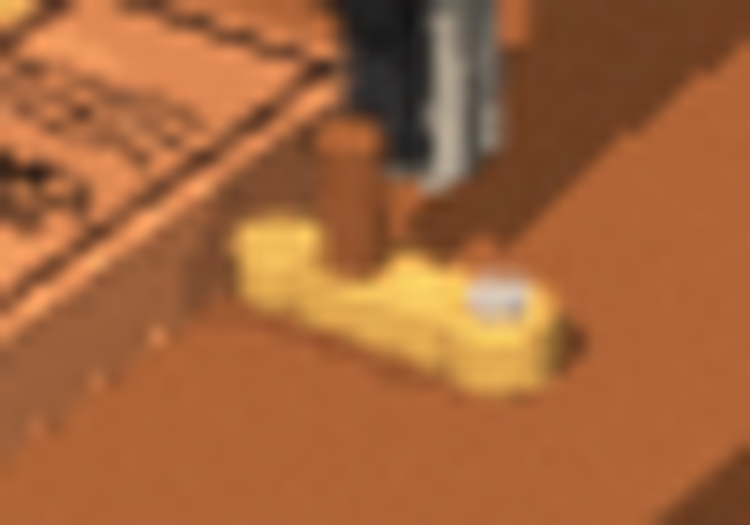

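>>> step_arm(
  rows=[
    [0,0.4,0,0,0,0,0],
    [0,0.6,0,0,0,0,0],
    [0,0.8,0,0,0,0,0],
    [0,1.0,0,0,0,0,0],
    [0,1.2,0,0,0,0,0],
    [0,1.4,0,0,0,0,0],
    [0,1.4,0,0,0,0,0],
    [0,1.4,0,0,0,0,0],
  ],
)

```text
clock: 31.45
eef_pos: [556.0, -44.4, 122.1]
tcp_rot: [-0.495, 1.566, -2.098]
contact_force: [2.1, -5.3, -0.7]
opening: -0.001
```

>>> step_arm(
  rows=[
    [0,0.5,0,0,0,0,0],
    [0,0.8,0,0,0,0,0],
    [0,1.1,0,0,0,0,0],
    [0,1.4,0,0,0,0,0],
    [0,1.6,0,0,0,0,0],
    [0,1.8,0,0,0,0,0],
    [0,1.8,0,0,0,0,0],
    [0,1.8,0,0,0,0,0],
  ],
)

```text
clock: 32.45
eef_pos: [556.1, -42.9, 122.1]
tcp_rot: [-0.444, 1.565, -2.047]
contact_force: [2.7, -6.5, -1.2]
opening: 0.002
```

```bash
python3 - <<'E'
from h import *
snap('side','side15'); s=r.sense(); print(s['eef_pos'],s['contact_force'],s['clock'])
pp,d=load('side15'); c=pp[170:205,275:325]; cv2.imwrite('pics/c23.png',cv2.resize(c,None,fx=15,fy=15,interpolation=cv2.INTER_CUBIC)[:,:,::-1])
E
```

```text
[556.10854509 -42.9058265  122.1474379 ] [ 0.99019453 -6.09203467 -1.1387158 ] 32.5
```

View pics/c23.png

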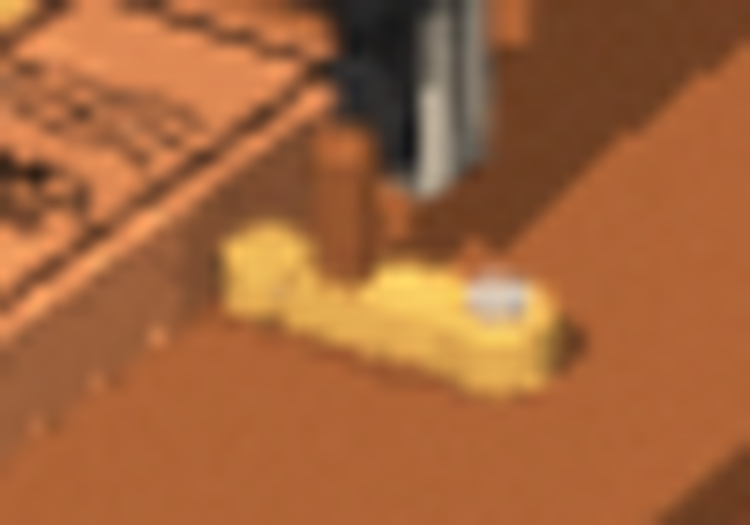

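>>> step_arm(
  rows=[
    [0,0.6,0,0,0,0,0],
    [0,0.8,0,0,0,0,0],
    [0,1.0,0,0,0,0,0],
    [0,1.2,0,0,0,0,0],
    [0,1.4,0,0,0,0,0],
    [0,1.6,0,0,0,0,0],
    [0,1.6,0,0,0,0,0],
    [0,1.6,0,0,0,0,0],
  ],
)

```text
clock: 33.5
eef_pos: [556.1, -42.5, 122.2]
tcp_rot: [-0.299, 1.563, -1.902]
contact_force: [1.1, -11.1, -0.5]
opening: 0.0
```

>>> step_arm(
  rows=[
    [0,-2,0,0,0,0,0],
    [0,-7,0,0,0,0,0],
    [0,-12,0,0,0,0,0],
    [0,-12,30,0,0,0,0],
    [0,-12,70,0,0,0,0],
    [-30,-40,110,0,0,0,0],
    [-60,-80,120,0,0,0,0],
    [-90,-120,120,0,0,0,0],
  ],
)

```text
clock: 34.5
eef_pos: [465.8, -163.4, 243.5]
tcp_rot: [0.028, 1.563, -1.574]
contact_force: [0.6, -0.3, -0.1]
opening: 0.0
```

>>> step_arm(
  rows=[
    [-15,-50,0,0,0,0,0],
    [-30,-100,0,0,0,0,0],
    [-45,-150,0,0,0,0,0],
    [-60,-200,0,0,0,0,0],
    [-75,-240,0,0,0,0,0],
    [-75,-240,0,0,0,0,0],
    [-75,-240,0,0,0,0,0],
    [-75,-240,0,0,0,0,0],
  ],
)

```text
clock: 35.5
eef_pos: [391.1, -402.4, 243.5]
tcp_rot: [0.018, 1.564, -1.583]
contact_force: [0.2, 0.2, 0.0]
opening: 0.003
```

```bash
python3 - <<'E'
from h import *
snap('side','side16');snap('top','top16'); s=r.sense(); print(s['eef_pos'],s['contact_force'],s['clock'],np.abs(s['qvel']).max())
p,d=load('side16'); c=p[150:250,200:360]; cv2.imwrite('pics/c24.png',cv2.resize(c,None,fx=5,fy=5,interpolation=cv2.INTER_CUBIC)[:,:,::-1])
p,d=load('top16'); c=p[75:205,225:450]; cv2.imwrite('pics/c25.png',cv2.resize(c,None,fx=3.5,fy=3.5,interpolation=cv2.INTER_CUBIC)[:,:,::-1])
c=p[95:205,250:410]; cv2.imwrite('pics/c26.png',cv2.resize(c,None,fx=5,fy=5,interpolation=cv2.INTER_CUBIC)[:,:,::-1])
E
```

```text
[ 391.20650642 -402.53879401  243.56583805] [ 0.35943159  0.23137683 -0.25520034] 35.6 0.00243336106925823
```

View pics/c24.png

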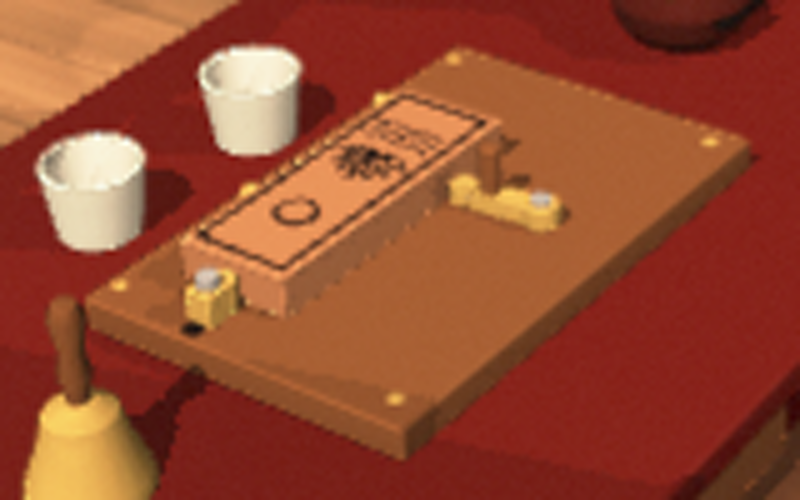

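View pics/c26.png

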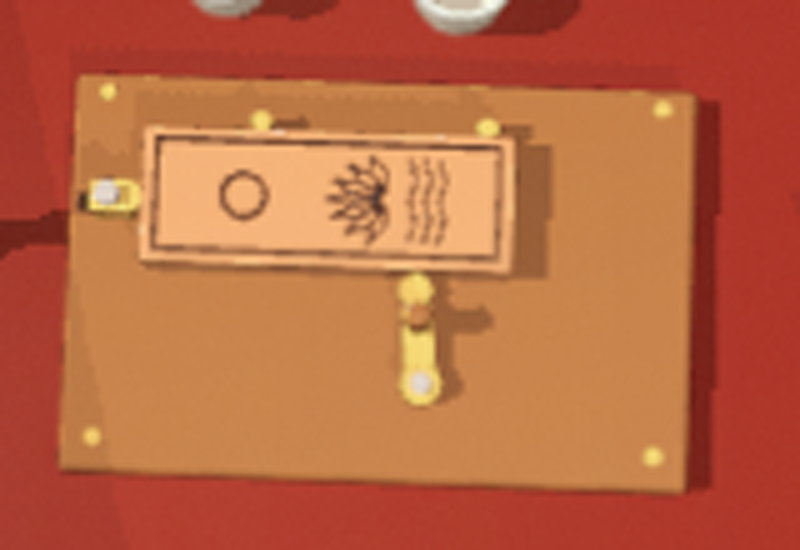

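View pics/c25.png

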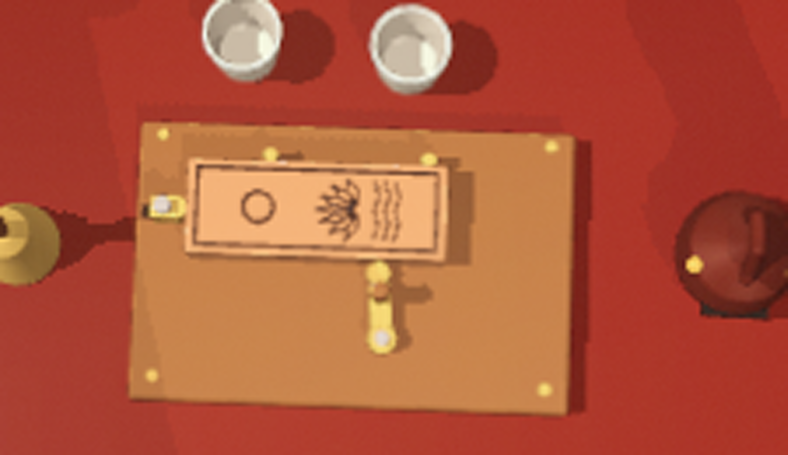

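```bash
python3 - <<'E'
from h import *
p=np.load('bed.npy')
def tobed(w): return (w-[p[0],p[1],80])@R.from_euler('z',p[2]).as_matrix()
b=tobed(onz('top',uncrop([[148,126],[517,138],[511,273],[141,262]],250,95,5),124)); print(b.round(1),b.mean(0).round(1))
print(np.degrees([np.arctan2(-(b[0,0]-b[1,0]),180),np.arctan2(-(b[3,0]-b[2,0]),180)]))
piv=tobed(onz('top',uncrop([[420,383]],250,95,5),113));no=tobed(onz('top',uncrop([[416,289]],250,95,5),112)); d=(no-piv)[0]; print('button',np.arctan2(d[0],-d[1]),d)
a,_=load('top0');c,_=load('top16')
for n,(x0,y0,x1,y1) in dict(bell=(205,120,250,170),fish=(410,120,465,175),cl=(275,65,312,103),cr=(325,68,362,106)).items():
    A=cv2.cvtColor(a[y0:y1,x0:x1],7).astype(np.float32);C=cv2.cvtColor(c[y0:y1,x0:x1],7).astype(np.float32); print(n,cv2.phaseCorrelate(A,C))
E
```

```text
[[ 45.4  97.8  44. ]
 [ 45.4 -81.3  44. ]
 [-20.7 -80.6  44. ]
 [-21.6  98.   44. ]] [12.1  8.5 44. ]
[-0.00499327  0.28642239]
button 1.6501917311196603 [46.15480074  3.67219837 -1.        ]
bell ((0.40319237296563415, -0.04219071137596586), 0.9627581418355305)
fish ((0.020616992618172958, 0.008524777437038722), 0.9342059010929532)
cl ((0.040621064210323965, 0.18129826750170963), 0.8929341857135296)
cr ((0.06054851579094844, 0.16207405835509903), 0.9205925115942954)
```

```bash
python3 -c "
from h import *
print(order.sign_off(), r.sense()['clock'])"
```

```text
the job is handed in; nothing more can be done
the job is handed in; nothing more can be done
```

The job is done and handed in at about 35.6 s of the 72 s allowed; the sign-off reported no verdict.

- **Pins:** I pushed the block home with the closed fingers, midway between the pins, and held about 8 N for about a second. The wrist reading gives only the total. That both pins shared it is inferred from the block not shifting as the force rose and from the pictures.
- **End stop:** I slid the block along the pins at about 10 mm/s and slower near the end. I felt contact at about 4–5 N, then held about 6.5 N and about 7.7 N for roughly a second each.
- **Turn-button:** I pushed the post round until the force rose at the end of its travel (about 11 N), then withdrew the arm clear.

**Last checks, from the top picture:**

| What | Measured | Required |
|---|---|---|
| Block centre, x in the bed's frame | 12.1 mm | 10.5 to 13.5 mm |
| Block angle to the bed | 0 to 0.3 degrees | under 1.1 degrees |
| Block end against stop nose | end at about 98 mm, nose at about 99 mm, so about 1 mm short | within 1.5 mm short or 2 mm past |
| Turn-button angle | about 1.65 rad | over 1.55 rad |

- **Stop gap:** the 1 mm is within the measuring error, and the contact force confirmed the block was touching.
- **Other objects:** the fish block and the cups shifted by less than 0.2 pixels between the first and last pictures. The bell read 0.4 pixels, about 1 mm, which I put down to changed shadows because the arm never went near it.
- **Disagreement:** the side camera alone put the bed about 2.5 mm and 0.4 degrees away from where the top camera put it. I used the joint fit of both cameras and relied on feel for the contacts.

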